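Hang the camera test target and hold the mirror on it

TASK

Hang the handled test target by its handle on the hook of the stand and let go of it. Then take the grip on top of the sprung mirror on the camera rail and turn the mirror until the camera, looking into the middle of the mirror, sees the target centred, and finish while holding the mirror at that angle: it springs back if released, so do not let go. Leave the bottle, the beaker and the slide box where they are.

Things in the scene. Friction and masses are not known exactly. Their poses are not given: they have to be found in the camera images.
- target: Test target: upright black plastic block, 28 (x) x 60 (y) x 60 (z) mm, 0.1-0.2 kg, a black-and-white bullseye on both broad (+x and -x) faces, a stirrup handle of 6 mm steel wire on top. Origin: centre of its underside; stands on the table at the start. Can be held across its 60 mm width, handle and later the hook's rod between the fingers.
- target_mid (a point): Middle of the target block and its bullseyes, 30 mm above its underside. When the target hangs it is 135 mm above the table, level with lens and mirror.
- target_handle (a point): Middle of the handle's top bar (centre line), 105 mm above the target's underside. The handle lies in the target's yz plane: uprights at y = -20 and +20 mm, level top bar along y, opening 34 mm wide and 42 mm high above the block.
- hook: Hook stand, fixed: round foot, 14 mm post and at its top a level 8 mm round rod along the stand's -x, 70 mm long, centre line 203 mm above the table. The rod's end turns up: tip's top 12 mm above the rod's top. Origin: on the post's axis at table height. Hang the target by moving its handle over the tip along the stand's +x, then lowering. Nothing of the stand is higher than the tip.
- hook_seat (a point): Middle of the hook's rod, where the handle is to hang: on the rod's centre line, 37 mm from the post's axis, 203 mm above the table. Once hanging, the top bar's centre line is 7 mm above it.
- mirror: Upright mirror 84 mm wide, 90 high, black frame, 90 to 180 mm above the table, turning on a vertical axis in its face. Origin: on that axis at table height; x: the way it faces, y: along its width. At rest it faces the camera; it turns only anticlockwise seen from above, 0 to 1.3 rad, against a weak spring (0.02 Nm at rest, 0.06 Nm at 1 rad) that returns it when released.
- mirror_grip (a point): In the mirror's steel grip, on the turning axis, 205 mm above the table. The grip is a flat bar on top of the mirror, centred on the axis: 12 mm thick (mirror's x), 50 mm wide (mirror's y), from 180 to 225 mm above the table. Pinched from above it turns with the fingers.
- mirror_axis (a point): Middle of the mirror's face, on its turning axis, 135 mm above the table; does not move. The camera looks level at this point.
- lens (a point): Front of the camera's lens, 198 mm from the mirror's axis and 135 mm above the table. The camera (grey box, black round lens) and mirror are on one fixed rail. Reflection: the mirror must face along the bisector of the directions from the mirror's middle to the lens and to the target.
- sight_line (a point): Immaterial frame at the middle of the mirror's face: its x axis points where the camera's line of sight goes after reflection (it turns twice as far as the mirror), z up. The target is centred for the camera when its middle lies on this x axis.
- wash_bottle: Bystander: clear plastic bottle, 60 mm diameter, 150 mm high, loose. Origin: centre of its underside.
- beaker: Bystander: glass beaker, 68 mm diameter, 85 mm high, loose. Origin: centre of its underside.
- slide_box: Bystander: black slide box 100 x 80 x 35 mm, loose. Origin: centre of its underside.
Mind the look-alikes: they are no part of the job. What is shaped like the target but green or pink is not meant.

How it is judged:
By the outcome, as a careful person would: the job done as asked, in the order asked, and still so for the second after the job is handed in, while the arm keeps its last pose, push and grip.
It also fails if it takes over 64 s, if anything falls off the work surface, if the arm or the gripper's body presses on something with over 40 N, if the wrist force passes 120 N, or if a joint passes its speed limit or range.

ROBOT

A 7-joint arm with a two-finger parallel gripper is mounted at the origin on the work surface. World frame = base frame: x ahead of the robot, y to its left, z up, the work surface at z = 0. Lengths are in m, angles in rad, forces in N, time in s.
With the tool pointing down it reaches from about 0.4 to 0.85 m from the base axis. Payload 10.4 kg.
Tool frame: the origin (TCP) lies at the very end of the fingers, on their centre line; the grasp point (between the pads) lies 19 mm behind it; z points along the fingers, y is the line along which they close (so a half turn about z gives the same grasp; the last joint's range is limited). The gripper opens to 87 mm and grips with 3 to 60 N. Pads are 19 mm wide; open, the fingers measure 117 mm over their backs; the gripper's body (75 mm by 190 mm) begins 51 mm behind the grasp point.
Start: joints at [-1.291, 0.332, -0.065, 1.46, 0.022, 1.35, -0.088], TCP at [0.186, 0.597, 0.223] pointing down, gripper open.
Joint ranges: [-2.6, 2.6], [-0.5, 2.12], [-1.47, 1.34], [0.16, 2.42], [-1.27, 4.41], [0.06, 2.06], [-2.6, 2.6]. Speed limits (rad/s): [2.22, 2.22, 2.79, 2.79, 3.14, 3.14, 3.14].

INTERFACE

Orientations are given as a unit quaternion [x, y, z, w].
In Python, from bench import r gives the robot as it stands.
- The arm moves only by the shell command python3 -m crank 'ROWS' [FORCE]. ROWS is JSON, a list that holds one entry, the list of rows, each a list of 5 numbers: the shift along the tool's x, y, z in mm, then the turn about the tool's z in degrees, then the opening, from -1 (shut) to 1 (fully open). A call has 1 to 20 rows; each row is the pose to reach, as a shift and turn from the pose commanded when the call began, along the tool's axes at that moment; what a row does not reach only later rows make up. A row lasts 1/10 s, in which the tool goes at most 50 mm and 8.59 degrees, less where a joint would pass 70% of its speed; a pose out of reach is approached as far as the arm can. A call with a gripper value outside its range is refused whole. The fingers move at their own pace and stop on an object; FORCE is the grip in N (left out, the last holds). Time passes only in rows, so rows that repeat a pose let the fingers close. It gives the time, the measured TCP pose, the force, the opening and the grip force at its end, in the units of the state.
- r.read_state(): the state, without advancing time (a new reading comes with each control period).
- r.camera(name): name is "side" or "top"; returns a dict with "image" (480x640x3 uint8, red, green, blue), "vfov" (degrees; the focal length in pixels is half the picture's height over the tangent of half this angle, whatever the lens; pixels are square), "cx", "cy" (the principal point, pixels), "eye" and "attitude" of the camera in the world. Camera axes: x right, y down, z forward; pixel columns grow to the right and rows downward; lengths in m; the calibration is good to about 2 mm. A picture is of the moment at which its call begins. There is no depth.
- r.close_job(): hands the job in; it is judged then, once.
The state is a dict: "time": time; "joint_positions": joint angles; "joint_vel": joint speeds; "joint_torque": joint torques, N m; "ee_pos": TCP position; "eef_rot": TCP orientation; "ft_force": force on the tool from outside, world axes, zero at the start; "torque": the same for the moment, N m; "width": finger opening in m; "grip_force": force on a finger pad.
Only numpy, scipy, OpenCV 4.12 (cv2) and the standard library are available. Lean on these libraries where they do the work, as an engineer would, in place of code of your own. Each camera call takes 0.05 s, during which the arm holds its last target. There are 200 camera calls.

## Working session

There is one attempt and no reset: what is moved stays moved. The work goes in short steps, Python scripts to look and compute and a shell command to move; the robot and the scene stay as the last step left them, time stands still between calls to the robot, and variables do not carry over. Pictures are saved under pics/ and viewed, at most 10 in all, crops included, and the job is handed in when it is done.

```bash
ls; mkdir -p pics
python3 - <<'E'
from bench import r
import cv2,json
for n in("side","top"):
    c=r.camera(n); cv2.imwrite(f"pics/{n}0.png",c["image"][:,:,::-1])
    print(n,{k:v for k,v in c.items() if k!="image"})
s=r.read_state(); print(s)
E
```

```text
pics
side {'vfov': 46.450636651319485, 'cx': 322.46023962164634, 'cy': 239.5803805067534, 'eye': array([-0.11197371, -0.80955354,  0.98774252]), 'attitude': array([ 0.84407314, -0.31192409,  0.16330963, -0.40444266])}
top {'vfov': 54.95016190419914, 'cx': 314.66225814131946, 'cy': 236.8792819887126, 'eye': array([ 0.47721337, -0.04684173,  1.19956604]), 'attitude': array([ 0.70753225, -0.7053459 ,  0.03152107, -0.0298613 ])}
{'time': 0.1, 'joint_positions': array([-1.29059577,  0.33282459, -0.06471511,  1.46083436,  0.02160206,
        1.34986869, -0.08848013]), 'joint_vel': array([ 3.72277619e-04, -1.00498120e-03,  2.65181782e-04, -3.27097820e-03,
       -1.33877227e-03, -9.22987424e-05, -6.33583109e-04]), 'joint_torque': array([ 1.42177203e-03, -6.24540424e+01,  2.50663067e-02, -3.90718138e+01,
       -6.11591851e-02,  3.66747729e-02,  1.10779333e-04]), 'ee_pos': array([0.18626801, 0.59625555, 0.22183455]), 'eef_rot': array([ 1.50796143e-01,  9.88564686e-01, -6.15932540e-04, -6.83912428e-05]), 'ft_force': array([ 0.19730739,  0.32957236, -0.01196069]), 'torque': array([ 0.0152994 ,  0.01797152, -0.01893884]), 'grip_force': 0.0, 'width': 0.08707429168480015}
```

View pics/side0.png

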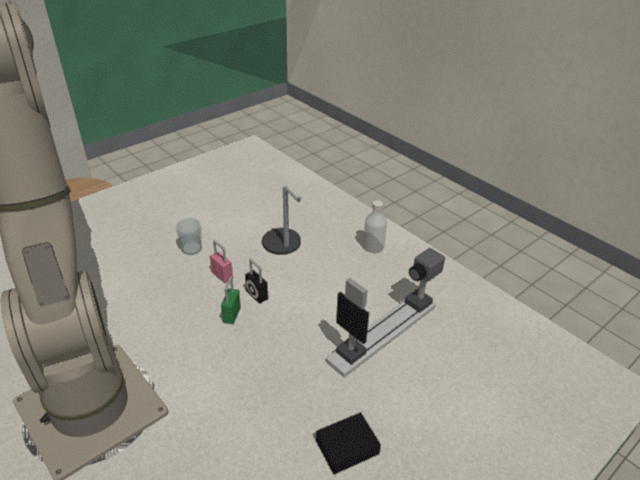

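View pics/top0.png

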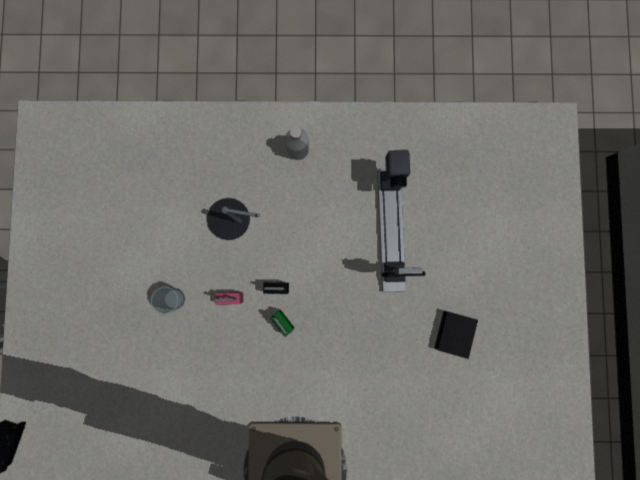

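Side view: target at (256,286), hook post (286,218) with its tip at (298,199), mirror grip (355,292), camera (428,265). In the top view the target is at (276,288), the hook rod runs (228,212) to (258,215), the mirror is at (404,271) and the camera at (398,165). Next I'll enlarge the relevant areas.

```bash
cat > h.py <<'E'
import numpy as np, cv2
from scipy.spatial.transform import Rotation as R
from bench import r
def snap(n): return r.camera(n)
def K(c): 
    f=240/np.tan(np.radians(c["vfov"])/2); return f
def ray(c,u,v):
    d=np.array([(u-c["cx"])/K(c),(v-c["cy"])/K(c),1.]); return R.from_quat(c["attitude"]).apply(d)
def onz(c,u,v,z):
    d=ray(c,u,v); return c["eye"]+d*(z-c["eye"][2])/d[2]
def proj(c,p):
    q=R.from_quat(c["attitude"]).inv().apply(np.asarray(p)-c["eye"]); return c["cx"]+K(c)*q[...,0]/q[...,2],c["cy"]+K(c)*q[...,1]/q[...,2]
def tri(c1,p1,c2,p2):
    d1,d2=ray(c1,*p1),ray(c2,*p2); A=np.c_[d1,-d2]; t=np.linalg.lstsq(A,c2["eye"]-c1["eye"],rcond=None)[0]
    a,b=c1["eye"]+d1*t[0],c2["eye"]+d2*t[1]; return (a+b)/2,np.linalg.norm(a-b)
E
python3 - <<'E'
from h import *
s,t=snap("side"),snap("top")
def crop(c,x,y,w,h,k): return cv2.resize(c["image"][y:y+h,x:x+w,::-1],None,fx=k,fy=k,interpolation=cv2.INTER_CUBIC)
a=np.vstack([np.hstack([crop(t,200,195,80,60,5),crop(t,360,140,80,60,5)]),np.hstack([crop(t,360,235,80,60,5),crop(t,240,260,80,60,5)])])
cv2.imwrite("pics/tz.png",a)
a=np.vstack([np.hstack([crop(s,250,180,80,60,5),crop(s,390,240,80,60,5)]),np.hstack([crop(s,315,265,80,60,5),crop(s,215,250,80,60,5)])])
cv2.imwrite("pics/sz.png",a)
E
```

```text
(no output)
```

View pics/tz.png

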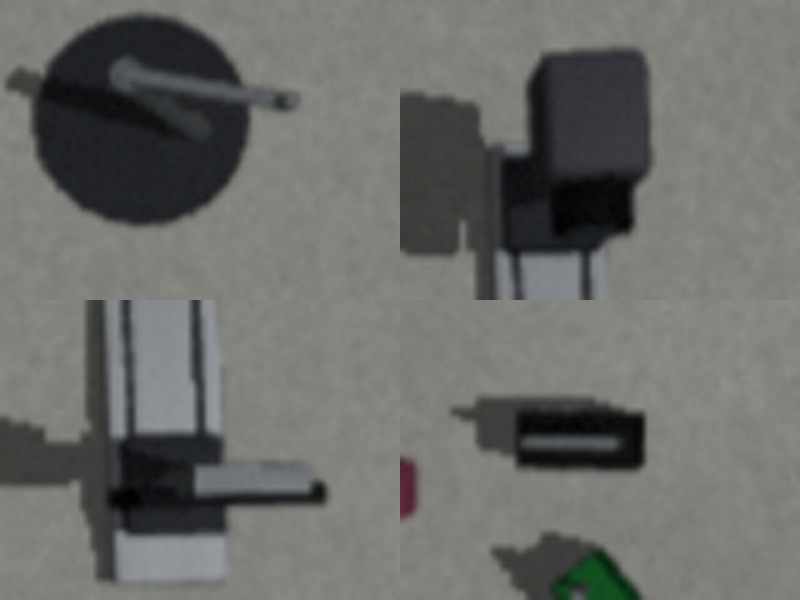

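View pics/sz.png

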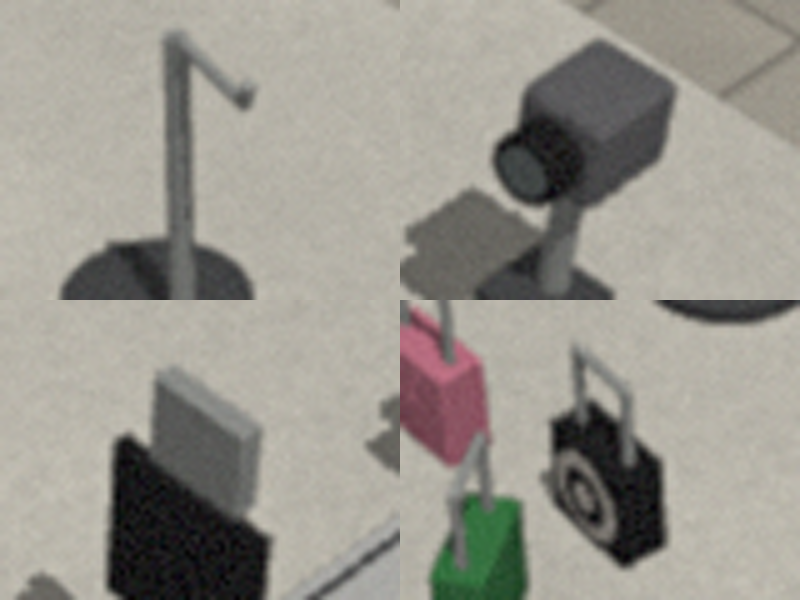

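Zoomed crops, in full-image pixels. Top view: hook foot centre (228.2,218.6), post top (225,210), rod tip (258,214.8), grip top centre (411,270.4), lens front (398,186.6), handle bar from (264.5,288.6) to (284,288.4). Side view: rod tip (299,199), lens (414,274.4), grip top (356.4,285.6), handle bar (255.4,263.6).

Run:
```python
from h import *
np.set_printoptions(precision=4,suppress=True)
s,t=snap("side"),snap("top")
print("foot",onz(t,228.2,218.6,.008),"posttop",onz(t,225,210,.207),"tip",onz(t,258,214.8,.219))
print("tip tri",tri(s,(299,199),t,(258,214.8)))
print("post tri",tri(s,(285.3,187),t,(225,210)))
print("grip",onz(t,411,270.4,.225),tri(s,(356.4,285.6),t,(411,270.4)))
print("grip side z225",onz(s,356.4,285.6,.225))
print("lens side",onz(s,414,274.4,.135), "lens top edge",onz(t,398,186.6,.145))
print("bar",onz(t,274,288.4,.108),tri(s,(255.4,263.6),t,(274,288.4)), onz(t,264.5,288.6,.108),onz(t,284,288.4,.108))
# black block contour
im=t["image"].astype(int)
m=(im.max(2)<45).astype(np.uint8); 
for cn in cv2.findContours(m[275:300,255:300],0,1)[0]:
    if cv2.contourArea(cn)>60: 
        q=cv2.minAreaRect(cn); print(q); print([onz(t,*(p+[255,275]),.06) for p in cv2.boxPoints(q)])
# foot contour
m=(im.max(2)<65).astype(np.uint8)
for cn in cv2.findContours(m[190:250,200:260],0,1)[0]:
    if cv2.contourArea(cn)>600: c,rad=cv2.minEnclosingCircle(cn); print("foot",c,rad,onz(t,c[0]+200,c[1]+190,.008))
# rail axis
m=((im.min(2)>125)).astype(np.uint8)
for cn in cv2.findContours(m[175:300,370:420],0,1)[0]:
    if cv2.contourArea(cn)>150: 
        q=cv2.minAreaRect(cn);print("rail",q,[onz(t,*(p+[370,175]),.015)[:2] for p in cv2.boxPoints(q)])
```

```text
foot [0.6279 0.1754 0.008 ] posttop [0.6215 0.1456 0.207 ] tip [0.6096 0.0724 0.219 ]
tip tri (array([0.6098, 0.0735, 0.2137]), np.float64(0.0013972937747415638))
post tri (array([0.6218, 0.1451, 0.2077]), np.float64(0.0010151706677310134))
grip [ 0.4918 -0.2522  0.225 ] (array([ 0.4913, -0.2513,  0.2275]), np.float64(0.001248234388974058))
grip side z225 [ 0.4927 -0.2492  0.225 ]
lens side [ 0.692  -0.2407  0.135 ] lens top edge [ 0.6866 -0.2419  0.145 ]
bar [0.4504 0.046  0.108 ] (array([0.4507, 0.0456, 0.1105]), np.float64(0.00056191732016587)) [0.4498 0.0683 0.108 ] [0.4504 0.0225 0.108 ]
((20.5, 12.5), (11.0, 25.0), 90.0)
[array([0.4647, 0.0772, 0.06  ]), array([0.4649, 0.0158, 0.06  ]), array([0.4381, 0.0156, 0.06  ]), array([0.4379, 0.0769, 0.06  ])]
foot (27.451074600219727, 28.110979080200195) 21.652175903320312 [0.6292 0.1774 0.008 ]
rail ((26.079998016357422, 111.43998718261719), (25.173004150390625, 10.465181350708008), 8.130102157592773) [array([ 0.4452, -0.224 ]), array([ 0.4716, -0.228 ]), array([ 0.4627, -0.2916]), array([ 0.4364, -0.2874])]
rail ((21.51996612548828, 50.99920654296875), (68.46525573730469, 10.871307373046875), 87.70938873291016) [array([ 0.698 , -0.2312]), array([ 0.6992, -0.2595]), array([ 0.5215, -0.2643]), array([ 0.5203, -0.2364])]
rail ((39.73529052734375, 52.05883026123047), (78.25655364990234, 19.589122772216797), 88.09085083007812) [array([ 0.7079, -0.2676]), array([ 0.7098, -0.3185]), array([ 0.5067, -0.3219]), array([ 0.5049, -0.2716])]
```

```bash
cat >> h.py <<'E'
def goal(x,y,z,b):
    "print shift mm (tool axes) and turn deg to reach TCP xyz with tool y at bearing b deg"
    s=r.read_state(); Q=R.from_quat(s["eef_rot"]); d=Q.inv().apply(np.array([x,y,z])-s["ee_pos"])*1000
    yy=Q.apply([0,1,0]); cb=np.degrees(np.arctan2(yy[1],yy[0])); 
    print("shift",d.round(1),"turn",round(-((b-cb+180)%360-180),2),"ybear",round(cb,2),"tilt",Q.apply([0,0,1]).round(4),"t",s["time"],"j",s["joint_positions"].round(2))
E
python3 -c "
from h import *
goal(.451,.0462,.2,90)"
```

```text
shift [-416.7 -446.3   22.5] turn -17.35 ybear 72.65 tilt [-1.e-04 -4.e-04 -1.e+00] t 0.3 j [-1.29  0.33 -0.06  1.46  0.02  1.35 -0.09]
```

```bash
python3 -m crank '[[[-10,-11,0,-1,1],[-35,-37,0,-2,1],[-65,-70,0,-4,1],[-97,-104,2,-6,1],[-129,-138,4,-8,1],[-161,-172,6,-10,1],[-193,-207,8,-12,1],[-225,-241,10,-14,1],[-257,-275,12,-15,1],[-289,-310,14,-16,1],[-321,-344,16,-17,1],[-353,-378,18,-17.3,1],[-380,-407,20,-17.3,1],[-402,-430,22,-17.3,1],[-413,-442,22,-17.3,1],[-416.7,-446.3,22,-17.3,1],[-416.7,-446.3,22,-17.3,1],[-416.7,-446.3,22,-17.3,1]]]'
python3 - <<'E'
from h import *
goal(.451,.0462,.048,90)
s,t=snap("side"),snap("top")
cv2.imwrite("pics/a.png",np.hstack([cv2.resize(c["image"][y:y+120,x:x+90,::-1],None,fx=4,fy=4,interpolation=2) for c,x,y in((s,210,200),(t,240,240))]))
E
```

```text
time: 2.1
ee_pos: [0.4507, 0.0474, 0.2005]
eef_rot: [-0.0, 1.0, 0.0, -0.0]
ft_force: [-0.7, 0.6, 0.4]
width: 0.0873
grip_force: 0.0
shift [ -0.4  -1.3 152.5] turn 0.02 ybear 90.02 tilt [-2.e-04  3.e-04 -1.e+00] t 2.1 j [-0.69 -0.06  0.47  1.94  0.03  1.25  1.34]
```

View pics/a.png

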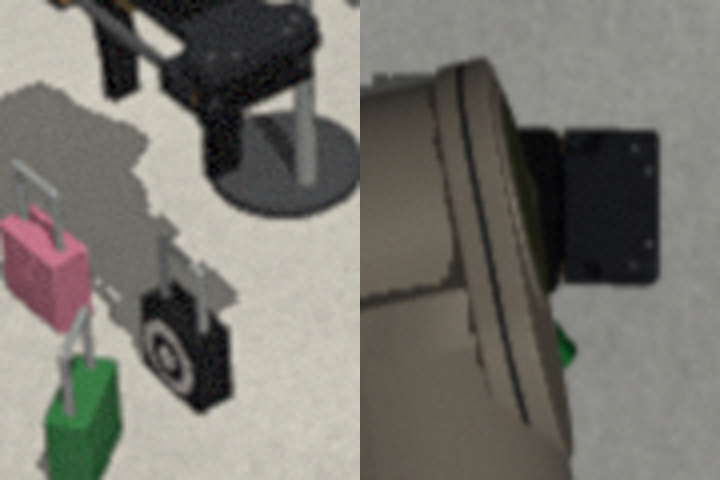

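The open fingers straddle the target in the side view, with the midpoint at about (252,234). Going down.

```bash
python3 -m crank '[[[0,-1,15,0,1],[0,-1.3,45,0,1],[0,-1.3,80,0,1],[0,-1.3,115,0,1],[0,-1.3,138,0,1],[0,-1.3,149,0,1],[0,-1.3,152.5,0,1],[0,-1.3,152.5,0,1],[0,-1.3,152.5,0,0.3],[0,-1.3,152.5,0,0.2],[0,-1.3,152.5,0,0],[0,-1.3,152.5,0,0],[0,-1.3,152.5,0,0],[0,-1.3,152.5,0,0]]]' 30; python3 -m crank '[[[0,0,0,0,-1],[0,0,0,0,-1],[0,0,0,0,-1],[0,0,-5,0,-1],[0,0,-15,0,-1],[0,0,-30,0,-1],[0,0,-30,0,-1]]]' 30
```

```text
time: 3.6
ee_pos: [0.4514, 0.0455, 0.0484]
eef_rot: [0.0, 1.0, 0.0, 0.0]
ft_force: [-0.5, 2.5, 5.8]
width: 0.0596
grip_force: 30.0
time: 4.3
ee_pos: [0.4522, 0.0451, 0.0799]
eef_rot: [0.001, 1.0, 0.001, 0.001]
ft_force: [0.5, -0.3, -2.1]
width: 0.06
grip_force: 30.0
```

```bash
python3 -m crank '[[[0,0,-15,0,-1],[0,0,-45,0,-1],[0,0,-75,0,-1],[0,0,-93,0,-1],[0,0,-100,0,-1],[0,0,-100,0,-1]]]'; python3 -c "
from h import *
goal(.6013,.0221,.1734,-9.4)"
```

```text
time: 4.9
ee_pos: [0.4513, 0.0451, 0.1782]
eef_rot: [0.0, 1.0, 0.0, 0.0]
ft_force: [0.0, -0.0, -2.1]
width: 0.0595
grip_force: 30.0
shift [-150.1  -22.9    4.9] turn 99.35 ybear 89.95 tilt [ 9.e-04  6.e-04 -1.e+00] t 4.9 j [-0.69 -0.04  0.49  1.98  0.02  1.2   1.36]
```

```bash
python3 -m crank '[[[-3,0,0,4,-1],[-10,-2,0,10,-1],[-20,-4,0,18,-1],[-32,-6,0,26,-1],[-45,-8,1,34,-1],[-58,-10,1,42,-1],[-72,-12,2,50,-1],[-86,-14,2,58,-1],[-100,-16,3,66,-1],[-114,-18,3,74,-1],[-128,-20,4,82,-1],[-138,-21,4,89,-1],[-145,-22,4,94,-1],[-149,-23,4.5,98,-1],[-150,-23,4.5,99.3,-1],[-150,-23,4.5,99.3,-1],[-150,-23,4.5,99.3,-1],[-150,-23,4.5,99.3,-1]]]'
python3 - <<'E'
from h import *
goal(.6157,.109,.1734,-9.4)
s,t=snap("side"),snap("top")
cv2.imwrite("pics/b.png",np.hstack([cv2.resize(c["image"][y:y+120,x:x+90,::-1],None,fx=4,fy=4,interpolation=2) for c,x,y in((s,260,160),(t,210,170))]))
E
```

```text
time: 6.7
ee_pos: [0.6008, 0.0219, 0.1733]
eef_rot: [0.762, 0.648, -0.0, -0.0]
ft_force: [-0.5, -0.7, -2.2]
width: 0.0597
grip_force: 30.0
shift [88.3  0.7 -0. ] turn 0.12 ybear -9.28 tilt [-2.e-04  2.e-04 -1.e+00] t 6.7 j [-0.65  0.36  0.67  1.62 -0.23  1.24 -0.09]
```

View pics/b.png

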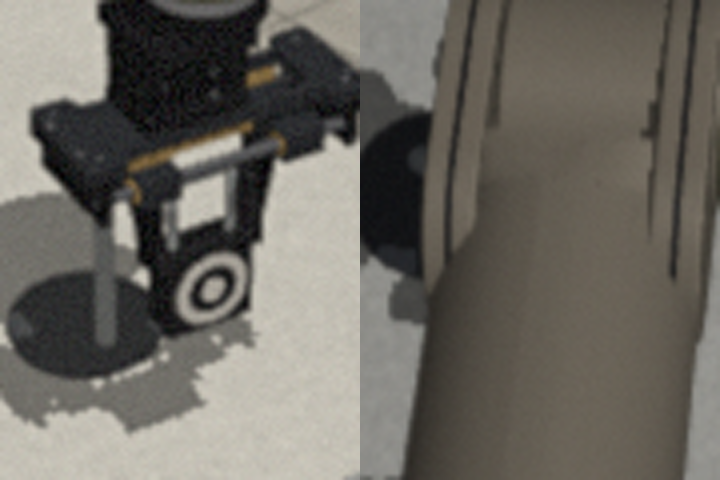

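The target hangs in the gripper just before the hook, bullseye facing the side camera at crop (212,288), handle between the fingers. Moving over the tip.

```bash
python3 -m crank '[[[3,0.7,0,0,-1],[10,0.7,0,0,-1],[20,0.7,0,0,-1],[32,0.7,0,0,-1],[44,0.7,0,0,-1],[44,0.7,0,0,-1]]]';python3 -m crank '[[[4,0,0,0,-1],[12,0,0,0,-1],[24,0,0,0,-1],[35,0,0,0,-1],[42,0,0,0,-1],[44,0,0,0,-1],[44,0,0,0,-1],[44,0,0,0,-1]]]'
python3 - <<'E'
from h import *
goal(.6157,.109,.153,-9.4)
s=snap("side")
c,x,y=s,230,140
cv2.imwrite("pics/c.png",cv2.resize(c["image"][y:y+120,x:x+130,::-1],None,fx=5,fy=5,interpolation=2))
E
```

```text
time: 7.4
ee_pos: [0.609, 0.0684, 0.1732]
eef_rot: [0.761, 0.649, 0.0, -0.0]
ft_force: [-0.0, 0.0, -2.2]
width: 0.0594
grip_force: 30.0
time: 8.2
ee_pos: [0.616, 0.108, 0.1735]
eef_rot: [0.763, 0.647, -0.0, 0.0]
ft_force: [-0.3, -1.1, -2.2]
width: 0.0596
grip_force: 30.0
shift [ 0.9 -0.4 20.5] turn 0.01 ybear -9.39 tilt [-1.e-04 -2.e-04 -1.e+00] t 8.2 j [-0.74  0.41  0.64  1.56 -0.25  1.26 -0.22]
```

View pics/c.png

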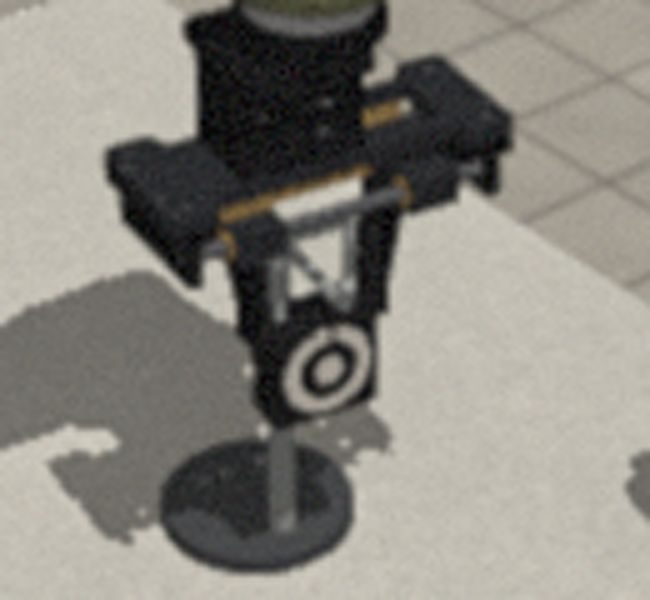

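The rod passes through the handle, with the tip at crop (340,290). Lowering it until the hook takes the load.

```bash
python3 -m crank '[[[0.5,0,3,0,-1],[0.9,-0.4,8,0,-1],[0.9,-0.4,13,0,-1],[0.9,-0.4,16,0,-1],[0.9,-0.4,17.5,0,-1],[0.9,-0.4,17.5,0,-1]]]'; python3 -m crank '[[[0,0,1,0,-1],[0,0,1.5,0,-1],[0,0,1.5,0,-1]]]'; python3 -m crank '[[[0,0,0.6,0,-1],[0,0,0.6,0,-1]]]'
```

```text
time: 8.85
ee_pos: [0.6156, 0.1095, 0.1557]
eef_rot: [0.762, 0.647, -0.0, -0.0]
ft_force: [0.2, 0.3, -1.6]
width: 0.0598
grip_force: 30.0
time: 9.15
ee_pos: [0.6158, 0.1096, 0.1546]
eef_rot: [0.762, 0.647, 0.0, -0.0]
ft_force: [-0.3, 0.4, -1.2]
width: 0.06
grip_force: 30.0
time: 9.35
ee_pos: [0.6157, 0.1096, 0.1539]
eef_rot: [0.762, 0.647, 0.0, -0.0]
ft_force: [0.1, 0.0, -1.6]
width: 0.0596
grip_force: 30.0
```

```bash
python3 -m crank '[[[0,0,1,0,-1],[0,0,1,0,-1]]]'; python3 -m crank '[[[0,0,1,0,-1],[0,0,1,0,-1]]]'
```

```text
time: 9.55
ee_pos: [0.6159, 0.1096, 0.1532]
eef_rot: [0.762, 0.647, 0.0, 0.0]
ft_force: [-1.0, -0.2, 1.7]
width: 0.0597
grip_force: 30.0
time: 9.75
ee_pos: [0.6161, 0.1097, 0.1528]
eef_rot: [0.762, 0.647, 0.001, 0.0]
ft_force: [-3.0, 0.6, 7.4]
width: 0.0596
grip_force: 30.0
```

Seated on the rod. Easing off, then opening gradually.

```bash
python3 -m crank '[[[0,0,-1.2,0,-1],[0,0,-1.2,0,-1],[0,0,-1.2,0,0.45],[0,0,-1.2,0,0.5],[0,0,-1.2,0,0.6],[0,0,-1.2,0,0.8],[0,0,-1.2,0,0.9],[0,0,-1.2,0,0.9],[0,0,-1.2,0,0.9],[0,0,-1.2,0,0.9],[0,0,-1.2,0,0.9]]]'
python3 -m crank '[[[0,0,-3,0,0.9],[0,0,-10,0,0.9],[0,0,-20,0,0.9],[0,0,-35,0,0.9],[0,0,-55,0,0.9],[0,0,-80,0,0.9],[0,0,-105,0,0.9],[0,0,-125,0,0.9],[0,0,-132,0,0.9],[0,0,-132,0,0.9]]]'
python3 - <<'E'
from h import *
goal(.4915,-.251,.29,2.9)
s=snap("side"); t=snap("top")
cv2.imwrite("pics/d.png",np.hstack([cv2.resize(c["image"][y:y+120,x:x+90,::-1],None,fx=4,fy=4,interpolation=2) for c,x,y in((s,250,150),(t,190,170))]))
E
```

```text
time: 10.85
ee_pos: [0.6157, 0.1095, 0.1531]
eef_rot: [0.762, 0.647, 0.0, -0.0]
ft_force: [0.8, -1.2, -0.7]
width: 0.0828
grip_force: 0.0
time: 11.85
ee_pos: [0.6162, 0.1095, 0.2865]
eef_rot: [0.762, 0.647, 0.001, 0.0]
ft_force: [-0.7, 0.1, -0.2]
width: 0.0825
grip_force: 0.0
shift [-376.   -64.4   -4. ] turn -12.25 ybear -9.35 tilt [ 2.e-03  8.e-04 -1.e+00] t 11.85 j [-0.75  0.35  0.67  1.39 -0.21  1.47 -0.25]
```

View pics/d.png

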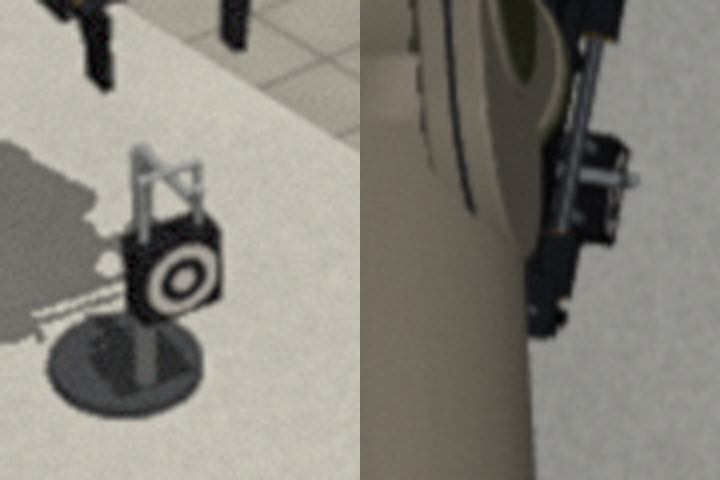

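The target hangs free on the hook, bullseye at side-crop (183,277). Moving above the mirror.

```bash
python3 -m crank '[[[-5,-1,0,-1,0.9],[-25,-4,0,-2,0.9],[-60,-10,0,-3,0.9],[-100,-17,0,-4,0.9],[-140,-24,0,-5,0.9],[-180,-31,0,-6,0.9],[-220,-38,-1,-7,0.5],[-260,-45,-2,-9,0.5],[-300,-51,-3,-11,0],[-335,-57,-4,-12,0],[-360,-61,-4,-12.2,0],[-372,-63,-4,-12.2,0],[-376,-64.4,-4,-12.2,0],[-376,-64.4,-4,-12.2,0],[-376,-64.4,-4,-12.2,0]]]'
python3 - <<'E'
from h import *
np.set_printoptions(precision=4,suppress=True)
goal(.4915,-.251,.186,2.9)
s=snap("side"); t=snap("top")
def crop(c,x,y): return cv2.resize(c["image"][y:y+100,x:x+130,::-1],None,fx=3,fy=3,interpolation=2)
cv2.imwrite("pics/e.png",np.vstack([np.hstack([crop(s,225,160),crop(s,300,230)]),np.hstack([crop(t,190,170),crop(t,350,220)])]))
E
```

```text
time: 13.45
ee_pos: [0.4918, -0.2494, 0.2888]
eef_rot: [0.688, 0.725, 0.0, -0.0]
ft_force: [-0.6, -0.2, -0.5]
width: 0.0436
grip_force: 0.0
shift [ -1.6  -0.3 102.8] turn 0.08 ybear 2.98 tilt [-0.0004  0.0006 -1.    ] t 13.45 j [-0.36  0.17  0.86  1.59 -0.13  1.44  0.56]
```

View pics/e.png

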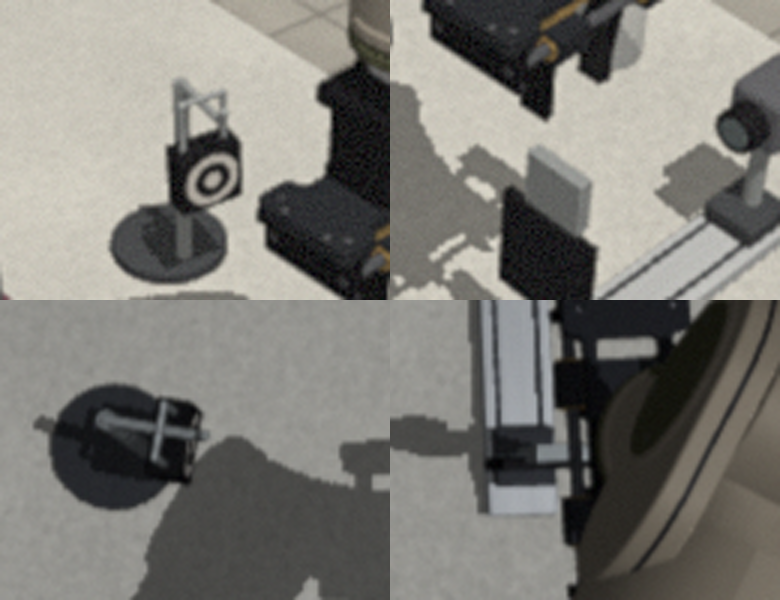

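Target is hanging: bullseye at side (295.3,219.3), handle bar at top (243,215.3). The gripper is above the mirror grip, and the fingers straddle it.

```bash
python3 -m crank '[[[0,0,10,0,0],[-1,0,35,0,0],[-1.6,-0.3,65,0,0],[-1.6,-0.3,85,0,0],[-1.6,-0.3,95,0,0],[-1.6,-0.3,100,0,0],[-1.6,-0.3,100,0,0]]]'
python3 - <<'E'
from h import *
np.set_printoptions(precision=4,suppress=True)
s,t=snap("side"),snap("top")
a=np.radians(80.6); sx=np.array([np.cos(a),np.sin(a)])
m=(s["image"].min(2)>95).astype(np.uint8)
b=onz(s,295.3,219.3,.135); print("bull",b,"mid via side",b[:2]+.014*sx)
print("bar via top",onz(t,243,215.3,.21))
# silhouette of block in top: dark, z .165 top corners
E
```

```text
time: 14.25
ee_pos: [0.491, -0.2525, 0.189]
eef_rot: [0.689, 0.725, -0.0, -0.0]
ft_force: [0.1, 0.4, 0.7]
width: 0.0438
grip_force: 0.0
bull [0.6163 0.0979 0.135 ] mid via side [0.6186 0.1117]
bar via top [0.6097 0.1059 0.21  ]
```

```bash
python3 -m crank '[[[0,0,0,0,-0.3],[0,0,0,0,-0.5],[0,0,0,0,-1],[0,0,0,0,-1],[0,0,0,0,-1],[0,0,0,0,-1],[0,0,0,0,-1]]]' 30
python3 - <<'E'
from h import *
t=snap("top"); g=cv2.cvtColor(cv2.imread("pics/top0.png"),cv2.COLOR_BGR2GRAY).astype(float)
g=cv2.GaussianBlur(g,(0,0),.8); d=np.gradient(g,axis=1)
# edges tracked: columns near rail right edge (bright->table), grooves (local min)
for nm,lo,hi,f in (("redge",400,410,lambda v:np.argmin(v)),("g1",382,390,None),("g2",395,403,None)):
    P=[]
    for v in range(196,258):
        if f: q=-np.clip(d[v,lo:hi],None,0)
        else: q=np.clip(g[v,lo:hi].max()-g[v,lo:hi],0,None)
        k=int(np.argmax(q)); k=min(max(k,1),len(q)-2); a,b,c=q[k-1:k+2]; den=a-2*b+c
        u=lo+k+(0 if den==0 else .5*(a-c)/den); P.append(onz(t,u,v,.018)[:2])
    P=np.array(P); k=np.polyfit(P[:,0],P[:,1],1); res=P[:,1]-np.polyval(k,P[:,0]); ok=abs(res)<2*np.median(abs(res))+1e-4; k=np.polyfit(P[ok,0],P[ok,1],1)
    print(nm,"bearing",np.degrees(np.arctan(k[0])),"y at .4915",np.polyval(k,.4915),res.std())
goal(.4915,-.251,.189,2.9); print(r.read_state()["torque"],r.read_state()["width"])
E
```

```text
time: 15.05
ee_pos: [0.4928, -0.2524, 0.1893]
eef_rot: [0.689, 0.725, 0.001, 0.002]
ft_force: [9.6, -2.1, -5.8]
width: 0.0118
grip_force: 30.0
redge bearing 1.5033688081368748 y at .4915 -0.2788926639363286 0.0008963590732267804
g1 bearing 1.8797954051338157 y at .4915 -0.23279862016545633 0.0001526709559100346
g2 bearing 1.774345190167207 y at .4915 -0.2682601757925121 0.0002902301285490275
shift [ 1.4 -1.2  0.3] turn 0.01 ybear 2.91 tilt [ 0.0035 -0.0011 -1.    ] t 15.1 j [-0.33  0.24  0.84  1.74 -0.19  1.24  0.61]
[-0.45905116 -1.95437427 -0.05654625] 0.012176032188757646
```

```bash
python3 -m crank '[[[0,1.3,0,0,-1],[1,1.3,0,-1,-1],[1,1.3,0,-3,-1],[1,1.3,0,-6,-1],[1,1.3,0,-9,-1],[1,1.3,0,-12,-1],[1,1.3,0,-15,-1],[1,1.3,0,-18,-1],[1,1.3,0,-21,-1],[1,1.3,0,-24,-1],[1,1.3,0,-27,-1],[1,1.3,0,-30,-1],[1,1.3,0,-32,-1],[1,1.3,0,-33.2,-1],[1,1.3,0,-33.6,-1],[1,1.3,0,-33.6,-1],[1,1.3,0,-33.6,-1],[1,1.3,0,-33.6,-1]]]' 40
python3 - <<'E'
from h import *
goal(.493,-.2505,.189,36.5); print(r.read_state()["torque"])
s=snap("side"); t=snap("top")
def crop(c,x,y): return cv2.resize(c["image"][y:y+100,x:x+130,::-1],None,fx=3,fy=3,interpolation=2)
cv2.imwrite("pics/f.png",np.vstack([np.hstack([crop(s,225,160),crop(s,300,230)]),np.hstack([crop(t,190,170),crop(t,350,220)])]))
E
```

```text
time: 16.9
ee_pos: [0.4945, -0.2517, 0.1894]
eef_rot: [0.45, 0.893, 0.0, 0.003]
ft_force: [14.3, -4.4, -9.8]
width: 0.0118
grip_force: 40.0
shift [ 1.8 -0.5  0.3] turn 0.04 ybear 36.54 tilt [ 0.0047 -0.0019 -1.    ] t 16.9 j [-0.26  0.23  0.75  1.73 -0.17  1.24  1.17]
[-0.93020307 -2.86933686 -0.11275734]
```

View pics/f.png

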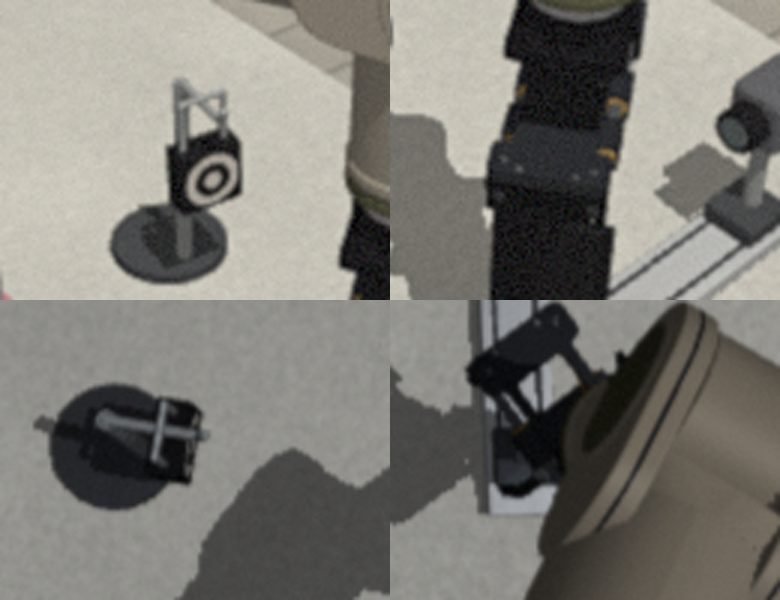

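```bash
python3 -m crank '[[[-0.6,0.8,0,0,-1],[-1.2,1.6,0,0,-1],[-1.2,1.6,0,0,-1],[-1.2,1.6,0,0,-1]]]' 20;  python3 -m crank '[[[0,0,0,0,-1],[0,0,0,0,-1]]]' 20
python3 - <<'E'
from h import *
goal(.495,-.2505,.189,36.5); print(r.read_state()["torque"])
E
```

```text
time: 17.4
ee_pos: [0.4945, -0.2517, 0.1893]
eef_rot: [0.45, 0.893, 0.0, 0.001]
ft_force: [5.4, -1.0, -1.9]
width: 0.0119
grip_force: 20.0
time: 17.6
ee_pos: [0.4945, -0.2517, 0.1893]
eef_rot: [0.45, 0.893, 0.0, 0.001]
ft_force: [4.2, -1.0, -2.1]
width: 0.0114
grip_force: 20.0
shift [0.7 1.1 0.3] turn -0.04 ybear 36.46 tilt [ 1.e-03 -4.e-04 -1.e+00] t 17.6 j [-0.26  0.23  0.75  1.73 -0.17  1.24  1.17]
[-0.53198185 -1.1170381  -0.05121801]
```

```bash
python3 -m crank '[[[0,0.4,0,-0.2,-1],[0,0.4,0,-0.2,-1],[0,0.4,0,-0.2,-1],[0,0.4,0,-0.2,-1],[0,0.4,0,-0.2,-1]]]' 25
python3 - <<'E'
from h import *
goal(.495,-.2505,.189,36.7); print(r.read_state()["ft_force"])
print(r.close_job())
E
```

```text
time: 18.1
ee_pos: [0.4946, -0.2517, 0.1893]
eef_rot: [0.449, 0.894, -0.0, 0.0]
ft_force: [3.8, -2.8, -1.1]
width: 0.0119
grip_force: 25.0
shift [0.7 1.  0.3] turn -0.06 ybear 36.64 tilt [ 6.e-04 -4.e-04 -1.e+00] t 18.1 j [-0.26  0.23  0.75  1.73 -0.17  1.24  1.17]
[ 3.8140875  -2.787922   -1.14948409]
the job is handed in; nothing more can be done
None
```

The target hangs released on the hook, and I handed the job in at 18.1 s with the gripper holding the mirror about 35° from rest, at the angle calculated to centre the target (not seen through the bench camera); bottle, beaker and slide box were not touched.

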